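# Show a welded corrosion coupon to the inspection camera

### The job

Draw the tallest steel coupon, the one with the weld bead, up out of the draining rack by its top end and show it to the inspection camera: the same way up as it stood, bead side facing the lens, with the middle of the bead on the lens's line of sight 12 cm in front of the glass. The camera head is tipped down, so lean the coupon back until its face is square to the line of sight and the bead lies level across the picture. Finish while still holding it there, steady in the gripper, not put down or let go, and leave the short coupons, the camera, the beaker and the bottle undisturbed.

Things in the scene. Friction and masses are not known exactly. Their poses are not given: they have to be found in the camera images.
- coupon: Welded test coupon: plain steel plate 50 mm wide (x), 8 mm thick (y), 110 mm tall (z), about 0.35 kg; origin at the centre of its lower end. A dark weld bead (46 mm long in x, 10 mm wide, 2.5 mm proud) crosses its +y face 45 mm above the lower end; the -y face is bare. Starts upright in a rack slot, bead side roughly to +y (the robot's left). Above 60 mm both faces are plain: grip there, across the thickness.
- bead (a point): Middle of the weld bead's crest on the coupon: in the coupon's frame x 0, y 6.5 mm, z 45 mm. Axes as coupon: y points out of the bead side.
- lens (a point): Centre of the camera's front glass, 0.21 to 0.23 m above the bench. Its x axis points back into the camera, so the line of sight runs along -x; y is level, across the picture; z is the picture's up. The head is tipped down 9 to 26 degrees (differs each time) on a stiff hinge. The lens barrel is 48 mm across, the head 56 mm by 56 mm.
- camera: Inspection camera on its stand, fixed to the bench. Origin at bench level straight below the head's tilt hinge, which is 240 mm up; the lens is 66 mm from the hinge, to the -x side. Foot plate 120 x 120 x 12 mm, from 30 mm ahead (-x) to 90 mm behind the origin; a post 312 mm tall stands 45 mm behind it.
- rack: White plastic draining rack fixed to the bench, a block 78 mm (x) x 170 mm (y) x 38 mm tall, origin at the centre of its underside. Three slots at y = -55, 0 and 55 mm, each 54 mm long in x, 9.6 mm wide in y, 26 mm deep (floor 12 mm above the bench); a plate stands upright in each, its axes parallel to the rack's within the slot's play.
- short_a: A short bare steel coupon, 50 mm (x) x 8 mm (y) x 70 mm tall, origin at the centre of its lower edge face; stands in another slot of the rack. To be left alone.
- short_b: A second short bare steel coupon, same size and origin as short_a, in the remaining slot. To be left alone.
- beaker: Glass beaker standing on the bench, 72 mm across and 95 mm tall, origin at the centre of its underside. Bystander.
- wash_bottle: White plastic bottle with a red cap standing on the bench, 64 mm across and 170 mm tall, origin at the centre of its underside. Bystander.
Mind the look-alikes: they are no part of the job. Leave any blue look-alike of the coupon alone. What is shaped like the rack but green is not meant.

How it is judged:
By the outcome, as a careful person would: the job done as asked, in the order asked, and still so for the second after the job is handed in, while the arm keeps its last pose, push and grip.
It also fails if it takes over 37 s, if anything falls off the work surface, if the arm or the gripper's body presses on something with over 40 N, if the wrist force passes 120 N, or if a joint passes its speed limit or range.

### The arm

A 7-joint arm with a two-finger parallel gripper is mounted at the origin on the work surface. World frame = base frame: x ahead of the robot, y to its left, z up, the work surface at z = 0. Lengths are in m, angles in rad, forces in N, time in s.
With the tool pointing down it reaches from about 0.4 to 0.85 m from the base axis. Payload 10.4 kg.
Tool frame: the origin (TCP) lies on the centre line of the jaws, within the pads' length; the fingertips stand r.tip_extent ahead of it and the grasp point (between the pads) lies 3 mm ahead of it (r.tip_extent is the distance from the TCP to the fingertips, in m); z points along the fingers, y is the direction in which the jaws open and shut (so a half turn about z gives the same grasp; the last joint's range is limited). The gripper opens to 87 mm and grips with 3 to 60 N. Pads are 19 mm wide; open, the fingers measure 117 mm over their backs; the gripper's body (75 mm by 190 mm) begins 51 mm behind the grasp point.
Start: joints at [-1.217, 0.332, -0.065, 1.46, 0.022, 1.35, -0.088], TCP at [0.23, 0.581, 0.245] pointing down, gripper open.
Joint ranges: [-2.6, 2.6], [-0.5, 2.12], [-1.47, 1.34], [0.16, 2.42], [-1.27, 4.41], [0.06, 2.06], [-2.6, 2.6]. Speed limits (rad/s): [2.22, 2.22, 2.79, 2.79, 3.14, 3.14, 3.14].

### API

Orientations are given as a unit quaternion [x, y, z, w].
In Python, from bench import r gives the robot as it stands. The module is installed in compiled form; this text tells all that it offers.
- The arm moves only by the shell command python3 -m jog 'ROWS' [FORCE]. ROWS is JSON, a list of rows, each a list of 5 numbers: the shift along the tool's x, y, z in cm, then the turn about the tool's z in rad, then the closure, from 0 (fully open) to 1 (shut). A call has exactly 10 rows; each row shifts and turns the pose as measured when the row begins, along the tool's axes as they then stand; what a row does not reach is not made up. A row lasts 1/10 s, in which the tool goes at most 50 mm and 8.59 degrees, less where a joint would pass 70% of its speed; a pose out of reach is approached as far as the arm can. A call with a gripper value outside its range is refused whole. The fingers move at their own pace and stop on an object; FORCE is the grip in N (left out, the last holds). Time passes only in rows, so rows that do not move let the fingers close, or fill a call up. It gives the time, the measured TCP pose, the force and the opening at its end, in the units of the state.
- r.read_state(): the state, without advancing time (a new reading comes with each control period).
- r.camera(name): name is "side" or "top" or "wrist"; returns a dict with "pixels" (400x640x3 uint8, red, green, blue), "fx", "fy", "cx", "cy" (pixels), "camera_from_world" (4x4, takes a point from world to camera coordinates). Camera axes: x right, y up, looking along -z (the intrinsics and any distortion apply to the point x, -y, -z); pixel columns grow to the right and rows downward; lengths in m; the calibration is good to about 2 mm. The wrist camera is an equidistant fisheye: a pixel r from the principal point sees the ray r / f radians off the axis. A picture is of the moment at which its call begins. There is no depth.
- r.close_job(): hands the job in, once; it reports no verdict.
The state is a dict: "time": time; "joint_positions": joint angles; "joint_vel": joint speeds; "joint_torque": joint torques, N m; "ee_pos": TCP position; "eef_rot": TCP orientation; "ft_force": force on the tool from outside, world axes, zero at the start; "torque": the same for the moment, N m; "width": finger opening in m.
Only numpy, scipy, OpenCV 4.12 (cv2) and the standard library are available. Lean on these libraries where they do the work, as an engineer would, in place of code of your own. Each camera call takes 0.05 s, during which the arm holds its last target. There are 200 camera calls.

## Working session

There is one attempt and no reset: what is moved stays moved. The work goes in short steps, Python scripts to look and compute and a shell command to move; the robot and the scene stay as the last step left them, time stands still between calls to the robot, and variables do not carry over. Pictures are saved under pics/ and viewed, about 8 in all and at most 12, crops included, and the job is handed in when it is done.

```bash
mkdir -p pics; cat > h.py <<'E'
import numpy as np, cv2
from bench import r
from scipy.spatial.transform import Rotation as R
def shot(n,fn=None):
    c=r.camera(n)
    im=cv2.cvtColor(np.asarray(c["pixels"]),cv2.COLOR_RGB2BGR)
    if fn: cv2.imwrite("pics/"+fn,im)
    c["im"]=im; return c
def ray(c,u,v):
    x=(u-c["cx"])/c["fx"]; y=(v-c["cy"])/c["fy"]
    d=np.array([x,-y,-1.])
    if c.get("fish"):
        t=np.hypot(x,y); d=np.array([np.sin(t)*x/t,-np.sin(t)*y/t,-np.cos(t)])
    M=np.linalg.inv(np.array(c["camera_from_world"]))
    d=M[:3,:3]@d; return M[:3,3],d/np.linalg.norm(d)
def onz(c,u,v,z):
    o,d=ray(c,u,v); return o+d*(z-o[2])/d[2]
def proj(c,p):
    q=np.array(c["camera_from_world"])@np.append(p,1); x,y,z=q[0],-q[1],-q[2]
    if c.get("fish"):
        t=np.arctan2(np.hypot(x,y),z); k=t/np.hypot(x,y); return np.array([c["cx"]+c["fx"]*x*k,c["cy"]+c["fy"]*y*k])
    return np.array([c["cx"]+c["fx"]*x/z,c["cy"]+c["fy"]*y/z])
def tri(c1,p1,c2,p2):
    o1,d1=ray(c1,*p1);o2,d2=ray(c2,*p2)
    s=np.linalg.lstsq(np.c_[d1,-d2],o2-o1,rcond=None)[0]
    a=o1+s[0]*d1;b=o2+s[1]*d2; return (a+b)/2,np.linalg.norm(a-b)
E
python3 - <<'E'
from h import *
print(r.read_state(), r.tip_extent)
for n in("side","top","wrist"):
    c=shot(n,n+"0.png"); print(n,c["fx"],c["fy"],c["cx"],c["cy"],np.round(np.linalg.inv(c["camera_from_world"]),3).tolist(),[k for k in c])
E
```

```text
{'time': 0.0, 'joint_positions': array([-1.21659313,  0.33288883, -0.06468966,  1.46094916,  0.02159149,
        1.34988838, -0.08852087]), 'joint_vel': array([ 0.00052677, -0.00041352, -0.0003742 , -0.00105589, -0.00060555,
        0.00042077,  0.00130063]), 'joint_torque': array([ 9.24048290e-04, -6.23233008e+01,  2.48887099e-02, -3.89904964e+01,
       -6.14651944e-02,  3.95175267e-02,  1.42327608e-04]), 'ee_pos': array([0.22984462, 0.58081864, 0.24373955]), 'eef_rot': array([ 1.87294546e-01,  9.82303535e-01, -7.11704298e-04, -1.04431145e-04]), 'ft_force': array([ 0.48648912, -0.04726398, -0.42345051]), 'torque': array([ 0.01619017, -0.01361738,  0.03364392]), 'width': 0.08721578132756139} 0.022
side 510.55989012725036 510.55989012725036 320.2558191984136 194.58544436911464 [[0.992, 0.083, -0.09, 0.418], [-0.123, 0.657, -0.744, -1.102], [-0.003, 0.75, 0.662, 1.052], [0.0, 0.0, 0.0, 1.0]] ['pixels', 'fx', 'fy', 'cx', 'cy', 'camera_from_world', 'im']
top 391.50289257249995 391.50289257249995 318.8492213985284 198.0883991467677 [[0.014, 0.99, -0.14, 0.398], [-1.0, 0.012, -0.011, -0.102], [-0.009, 0.14, 0.99, 1.252], [0.0, 0.0, 0.0, 1.0]] ['pixels', 'fx', 'fy', 'cx', 'cy', 'camera_from_world', 'im']
wrist 309.70691628693146 309.70691628693146 320.14139486675913 201.4830308344784 [[0.368, -0.894, -0.255, 0.16], [0.93, 0.353, 0.103, 0.608], [-0.002, -0.275, 0.962, 0.383], [0.0, 0.0, 0.0, 1.0]] ['pixels', 'fx', 'fy', 'cx', 'cy', 'camera_from_world', 'im']
```

View pics/top0.png

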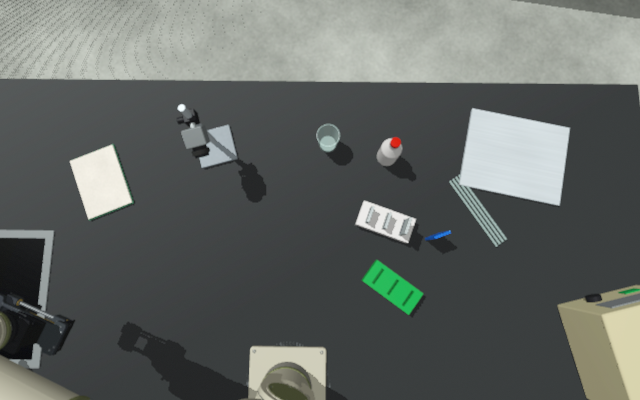

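View pics/side0.png

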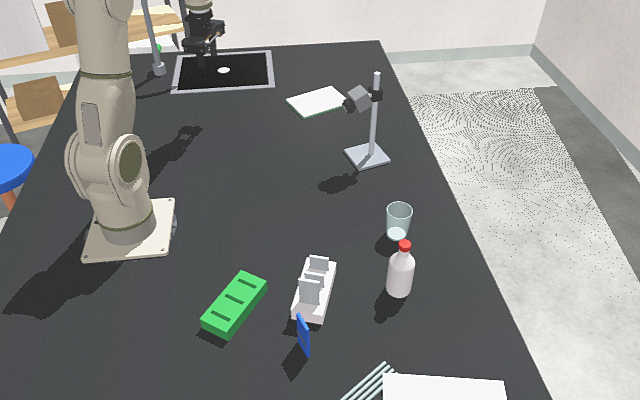

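```bash
python3 - <<'E'
import cv2,numpy as np
t=cv2.imread("pics/top0.png");s=cv2.imread("pics/side0.png")
f=lambda i,x,y,w,h:cv2.resize(i[y:y+h,x:x+w],(400,300),interpolation=cv2.INTER_CUBIC)
cv2.imwrite("pics/crop0.png",np.vstack([np.hstack([f(t,160,90,100,75),f(t,340,185,100,75)]),np.hstack([f(s,320,60,160,120)[:, :],f(s,260,245,100,75)])]))
E
```

```text
(no output)
```

View pics/crop0.png

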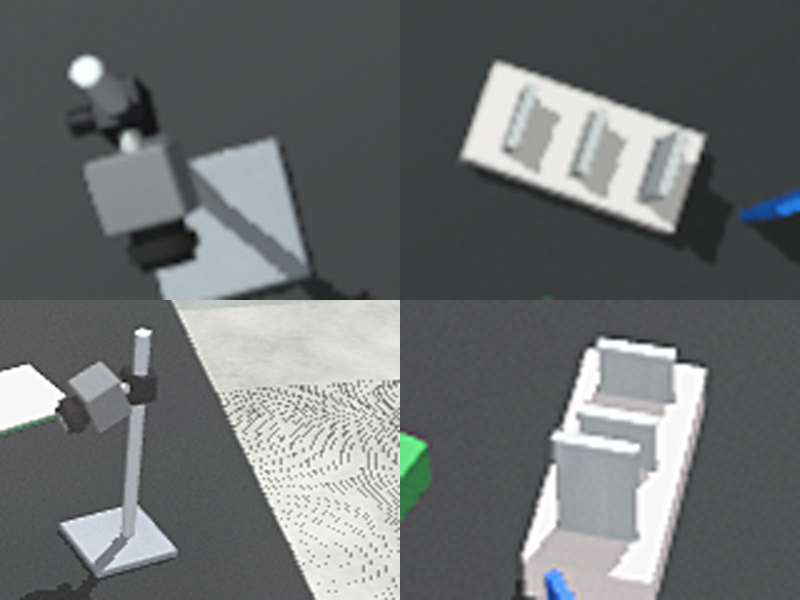

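View pics/wrist0.png

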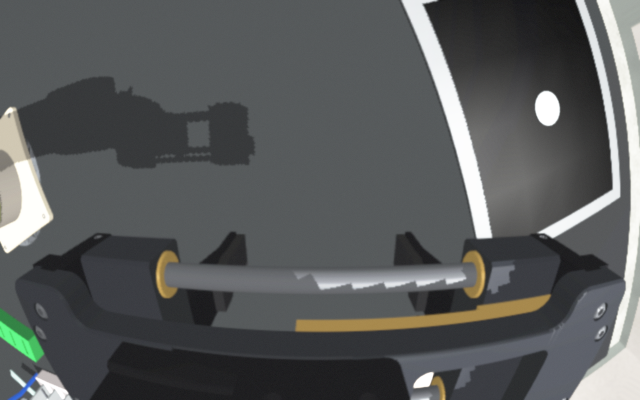

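```bash
python3 - <<'E'
from h import *
c=shot("top");s=shot("side");np.set_printoptions(precision=4,suppress=True)
def meas(c,x,y,w,h,lo,z,inv=False):
    hsv=cv2.cvtColor(c["im"],cv2.COLOR_BGR2HSV)
    m=((hsv[...,2]>lo)&(hsv[...,1]<60)).astype(np.uint8)*255
    k=np.zeros_like(m);k[y:y+h,x:x+w]=m[y:y+h,x:x+w]
    cs,_=cv2.findContours(k,cv2.RETR_EXTERNAL,cv2.CHAIN_APPROX_NONE)
    return max(cs,key=cv2.contourArea)[:,0]
# rack outline in top view -> onto z=.038
k=meas(c,340,185,100,75,165,.038)
P=np.array([onz(c,u,v,.038)[:2] for u,v in k]).astype(np.float32)
b=cv2.minAreaRect(P);print("rack",b,cv2.boxPoints(b))
# foot plate
k=meas(c,190,115,60,60,120,.012)
Q=np.array([onz(c,u,v,.012)[:2] for u,v in k]).astype(np.float32)
b=cv2.minAreaRect(Q);print("foot top",b,cv2.boxPoints(b), cv2.approxPolyDP(k,3,True)[:,0].tolist())
# corners picked in crops: side foot plate (crop origin 320,60, scale .4)
for u,v in [(59,529),(139,505),(177,550),(100,577)]: print("side foot",onz(s,320+u*.4,60+v*.4-120,.012))
for u,v in [(272,138),(308,272),(195,160)]: print("top foot",onz(c,160+u*.25,90+v*.25,.012))
print("post top",tri(c,(160+86*.25,90+72*.25),s,(320+144*.4,60+31*.4)))
E
```

```text
rack ((0.5005708336830139, -0.2952565848827362), (0.17158707976341248, 0.08051033318042755), 70.653076171875) [[ 0.4342 -0.3629]
 [ 0.5101 -0.3895]
 [ 0.567  -0.2276]
 [ 0.491  -0.201 ]]
foot top ((0.7203845381736755, 0.2576035261154175), (0.07923594117164612, 0.10142330080270767), 16.039531707763672) [[0.6683 0.2954]
 [0.6963 0.1979]
 [0.7725 0.2198]
 [0.7444 0.3173]] [[199, 158], [201, 167], [231, 159], [211, 141], [206, 144], [209, 154]]
side foot [0.6658 0.2769 0.012 ]
side foot [0.7851 0.3179 0.012 ]
side foot [0.8144 0.2108 0.012 ]
side foot [0.7023 0.1672 0.012 ]
top foot [0.8145 0.2144 0.012 ]
top foot [0.7017 0.1799 0.012 ]
top foot [0.795 0.277 0.012]
post top (array([0.7564, 0.257 , 0.3126]), np.float64(0.002166046805419792))
```

```bash
python3 -m jog '[[-3,-4,0,0,0],[-3,-4,0,0,0],[-3,-4,0,0,0],[-3,-4,0,0,0],[-3,-4,0,0,0],[-3,-4,0,0,0],[-3,-4,0,0,0],[-3,-4,0,0,0],[-3,-4,0,0,0],[-3,-4,0,0,0.3]]'
python3 - <<'E'
from h import *
np.set_printoptions(precision=4,suppress=True)
st=r.read_state();print(st["joint_positions"],R.from_quat(st["eef_rot"]).as_matrix())
c=shot("top");s=shot("side")
for p in [(410.5,218),(402.5,233.75)]: print("coupon top edge (top)",onz(c,*p,.122))
for p in [(299,279.25),(320,281.75)]: print("(side)",onz(s,*p,.122))
print("bottle",onz(c,388,160,.0),"beaker",onz(c,328,145,.0))
big=lambda i,x,y,w,h:cv2.resize(i[y:y+h,x:x+w],(400,400),interpolation=cv2.INTER_CUBIC)
cv2.imwrite("pics/foot.png",np.hstack([big(c["im"],175,95,80,80),big(s["im"],335,80,100,100)]))
E
```

```text
time: 1.25
ee_pos: [0.3591, 0.1001, 0.241]
eef_rot: [0.183, 0.983, 0.0, -0.001]
ft_force: [1.7, 0.6, -0.7]
width: 0.0834
[-0.7815 -0.2759  0.3284  2.0744  0.0881  1.3316  0.7177] [[-0.9333  0.3591 -0.0026]
 [ 0.3591  0.9333  0.0014]
 [ 0.0029  0.0004 -1.    ]]
coupon top edge (top) [ 0.503 -0.355  0.122]
coupon top edge (top) [ 0.4573 -0.3312  0.122 ]
(side) [ 0.4597 -0.3441  0.122 ]
(side) [ 0.5071 -0.3575  0.122 ]
bottle [ 0.7037 -0.3125  0.    ] beaker [ 0.752  -0.1158  0.    ]
```

View pics/foot.png

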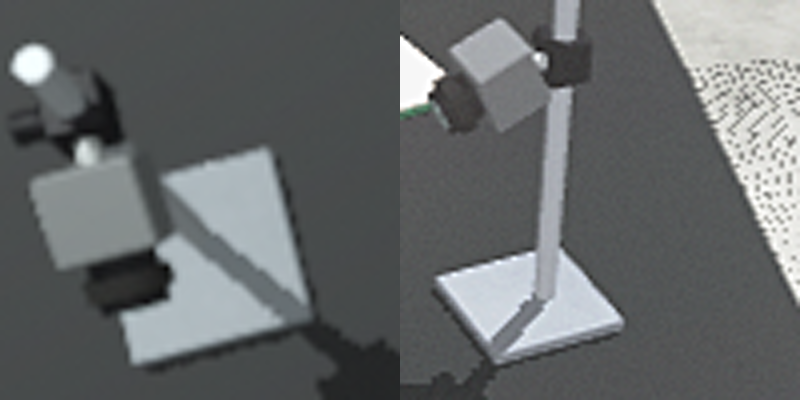

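```bash
cat > cam.py <<'E'
from h import *
np.set_printoptions(precision=4,suppress=True)
c=shot("top");s=shot("side")
T=lambda u,v:(175+(u+.5)/5-.5,95+(v+.5)/5-.5)
S=lambda u,v:(335+(u-400+.5)/4-.5,80+(v+.5)/4-.5)
F=np.array([onz(s,*S(*p),.012) for p in [(433,282),(556,248),(623,320),(496,353)]])
print("side foot\n",F,F.mean(0)); print("top foot",[onz(c,*T(*p),.012) for p in [(272,150),(313,315),(134,358)]])
az=lambda d:np.degrees(np.arctan2(d[1],d[0]))
print("az",az(F[1]-F[0]),az(F[2]-F[3]),az(F[0]-F[3])-90,az(F[1]-F[2])-90)
H={}
for n,a,b in [("FL",(57,270),(450,45)),("FR",(155,245),(490,92)),("BR",(130,147),(538,55)),("BL",(28,183),(500,18)),("post",(33,62),(567,-80)),("barrel",(128,290),(452,104))]:
    H[n],e=tri(c,T(*a),s,S(*b)); print(n,H[n],e)
x=(H["BR"]+H["BL"]-H["FR"]-H["FL"])/2; y=(H["FL"]+H["BL"]-H["FR"]-H["BR"])/2
print("x",x,np.linalg.norm(x),az(x),np.degrees(np.arcsin(x[2]/np.linalg.norm(x))),"y",y,az(y)-90)
E
python3 cam.py
python3 -m jog '[[-3,-4,0,0,0.5],[-3,-4,0,0,0.5],[-3,-4,0,0,0.5],[-3,-4,0,0,0.5],[-3,-4,0,0,0.5],[-3,-4,0,-0.01,0.5],[-3,-4,0,-0.01,0.5],[-3,-4,0,-0.01,0.5],[-1,-1.5,0,0,0.5],[0,0,0,0,0.5]]'
```

```text
side foot
 [[0.6646 0.2855 0.012 ]
 [0.7787 0.321  0.012 ]
 [0.8135 0.213  0.012 ]
 [0.7006 0.1828 0.012 ]] [0.7393 0.2506 0.012 ]
top foot [array([0.8142, 0.2111, 0.012 ]), array([0.7031, 0.1793, 0.012 ]), array([0.6731, 0.2945, 0.012 ])]
az 17.30267024983897 14.965914362528014 19.295254967271703 17.85060008954906
FL [0.6666 0.2601 0.255 ] 0.001327329817164701
FR [0.6879 0.2144 0.2387] 0.0061720011851674065
BR [0.729  0.2222 0.2642] 0.0025371513129513194
BL [0.7084 0.2733 0.2682] 0.0010009075288981868
post [0.7427 0.2389 0.3629] 0.007620581366656638
barrel [0.6653 0.2337 0.219 ] 0.0007974539790084055
x [0.0414 0.0105 0.0194] 0.046931337909525896 14.273980385895275 24.36424898940121 y [-0.0209  0.0484  0.0102] 23.381549701280477
time: 2.45
ee_pos: [0.4866, -0.2963, 0.2403]
eef_rot: [0.152, 0.988, -0.002, 0.001]
ft_force: [-0.3, 0.3, -1.1]
width: 0.0435
```

```bash
python3 - <<'E'
from h import *
np.set_printoptions(precision=4,suppress=True)
w=shot("wrist");w["fish"]=1
cv2.imwrite("pics/wrist1.png",w["im"])
a=np.radians(-19.4);x=np.array([np.cos(a),np.sin(a),0]);y=np.array([-x[1],x[0],0]);p=np.array([.482,-.348,.122])
for k in(-.025,.025): print(proj(w,p+k*x+.004*y),proj(w,p+k*x-.004*y))
print(R.from_quat(r.read_state()["eef_rot"]).as_matrix(),r.read_state()["joint_positions"])
E
```

```text
[269.1979 187.4991] [260.142  187.2373]
[270.1113 240.8819] [261.5283 240.468 ]
[[-0.9541  0.2995  0.0007]
 [ 0.2995  0.9541 -0.0037]
 [-0.0018 -0.0034 -1.    ]] [-0.3581  0.3039  1.001   1.6637 -0.2607  1.316   1.9544]
```

View pics/wrist1.png

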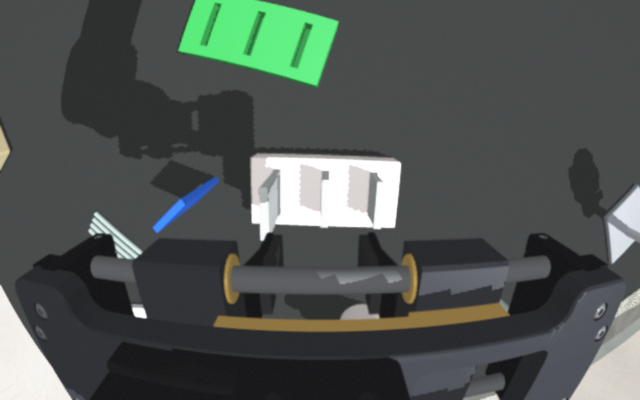

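```bash
python3 -m jog '[[-0.5,-2.5,0,0.035,0.5],[-0.6,-2.5,0,0,0.5],[0,0,2,0,0.5],[0,0,2.5,0,0.5],[0,0,2.5,0,0.5],[0,0,1,0,0.5],[0,0,0,0,0.5],[0,0,0,0,0.5],[0,0,0,0,0.5],[0,0,0,0,0.5]]'
python3 - <<'E'
from h import *
np.set_printoptions(precision=4,suppress=True)
m=R.from_quat(r.read_state()["eef_rot"]).as_matrix();p=r.read_state()["ee_pos"]
print(m,m.T@(np.array([.482,-.348,.106])-p)*100,np.degrees(np.arctan2(m[1,1],m[0,1])))
w=shot("wrist");w["fish"]=1
cv2.imwrite("pics/wrist2.png",cv2.resize(w["im"][150:350,160:480],(800,500),interpolation=cv2.INTER_CUBIC))
E
```

```text
time: 3.5
ee_pos: [0.4901, -0.3306, 0.1599]
eef_rot: [0.159, 0.987, 0.003, 0.003]
ft_force: [-0.1, -0.4, 0.6]
width: 0.0435
[[-0.9494  0.314   0.0071]
 [ 0.3141  0.9494  0.0059]
 [-0.0049  0.0078 -1.    ]] [ 0.2469 -1.9522  5.3743] 71.69724089539827
```

View pics/wrist2.png

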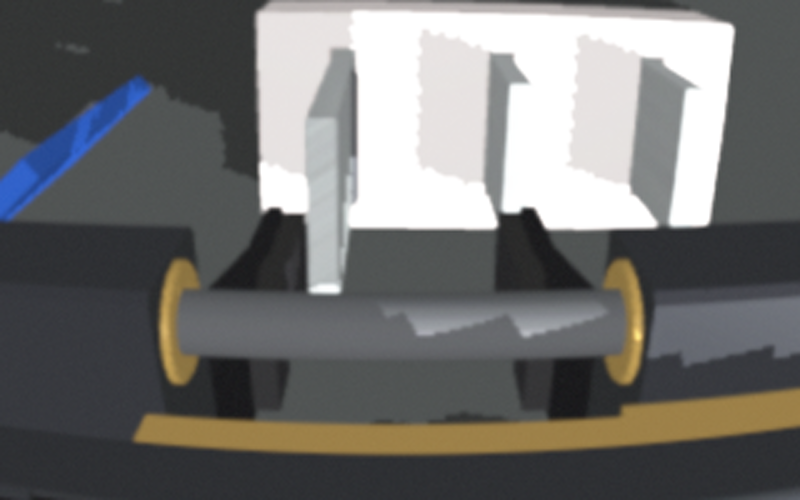

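```bash
python3 - <<'E'
from h import *
np.set_printoptions(precision=4,suppress=True)
w=shot("wrist");w["fish"]=1
a=onz(w,160+321/2.5,150+118/2.5,.122);b=onz(w,160+326/2.5,150+288/2.5,.122)
print(a,b,np.linalg.norm(a-b),(a+b)/2,np.degrees(np.arctan2(*(b-a)[[1,0]])))
st=r.read_state();m=R.from_quat(st["eef_rot"]).as_matrix();p=st["ee_pos"];t=(a+b)/2;t[2]=.106
print(p,m.T@(t-p)*100)
E
```

```text
[ 0.4583 -0.3411  0.122 ] [ 0.5013 -0.3556  0.122 ] 0.04540052540152627 [ 0.4798 -0.3483  0.122 ] -18.667268759588946
[ 0.4899 -0.3307  0.1597] [ 0.4368 -2.0329  5.3539]
```

```bash
python3 -m jog '[[0.3,-1.2,0,0.01,0.5],[0,-1.2,0,0,0.5],[0,0,0,0,0.5],[0,0,1,0,0.5],[0,0,0,0,0.5],[0,0,0,0,0.5],[0,0,0,0,0.5],[0,0,0,0,0.5],[0,0,0,0,0.5],[0,0,0,0,0.5]]'
python3 - <<'E'
from h import *
np.set_printoptions(precision=4,suppress=True)
st=r.read_state();m=R.from_quat(st["eef_rot"]).as_matrix();p=st["ee_pos"]
print(m,p,m.T@(np.array([.481,-.348,.106])-p)*100)
E
```

```text
time: 4.6
ee_pos: [0.4783, -0.3551, 0.1489]
eef_rot: [0.165, 0.986, 0.003, 0.003]
ft_force: [0.3, -0.1, 0.3]
width: 0.0437
[[-0.9455  0.3257  0.007 ]
 [ 0.3257  0.9455  0.0054]
 [-0.0049  0.0074 -1.    ]] [ 0.4783 -0.3551  0.1489] [-0.0055  0.7279  4.2992]
```

```bash
python3 -m jog '[[0,0.6,0,0,0.5],[0,0,0,0,0.5],[0,0,1.5,0,0.5],[0,0,1.5,0,0.5],[0,0,1,0,0.5],[0,0,0,0,0.5],[0,0,0,0,0.5],[0,0,0,0,0.6],[0,0,0,0,0.7],[0,0,0,0,0.8]]' 40
python3 - <<'E'
from h import *
np.set_printoptions(precision=4,suppress=True)
st=r.read_state();m=R.from_quat(st["eef_rot"]).as_matrix();p=st["ee_pos"]
print(m,p,m.T@(np.array([.481,-.348,.106])-p)*100,st["ft_force"])
E
```

```text
time: 5.6
ee_pos: [0.4805, -0.3485, 0.1051]
eef_rot: [0.165, 0.986, 0.003, 0.003]
ft_force: [-0.4, 0.1, -0.4]
width: 0.0271
[[-0.9455  0.3256  0.0063]
 [ 0.3256  0.9455  0.0056]
 [-0.0041  0.0073 -1.    ]] [ 0.4805 -0.3485  0.1051] [-0.0307  0.0588 -0.0858] [-0.4131  0.0695 -0.3744]
```

```bash
python3 -m jog '[[0,0,0,0,1],[0,0,0,0,1],[0,0,0,0,1],[0,0,0,0,1],[0,0,-0.5,0,1],[0,0,-1,0,1],[0,0,-1.5,0,1],[0,0,-2,0,1],[0,0,-3,0,1],[0,0,-3,0,1]]' 45
python3 - <<'E'
from h import *
np.set_printoptions(precision=4,suppress=True)
st=r.read_state();print(st["joint_positions"],st["torque"])
E
```

```text
time: 6.6
ee_pos: [0.4777, -0.3477, 0.2191]
eef_rot: [0.165, 0.986, 0.004, -0.001]
ft_force: [0.5, -0.1, -4.0]
width: 0.0077
[-0.2097  0.3967  0.9834  1.628  -0.3464  1.307   2.0699] [-0.0902 -0.0833  0.0681]
```

```bash
python3 -m jog '[[1,2.5,-2,0,1],[1.5,4.2,-2,0,1],[1.5,4.2,-1.5,0,1],[1.5,4.2,-1.5,0,1],[1.5,4.2,-1.5,0.13,1],[2,4,-1.5,0.13,1],[2.5,3.7,-1.5,0.13,1],[3,3.3,-1.5,0.13,1],[3.4,2.9,-1.5,0.13,1],[3.8,2.4,-1.5,0.13,1]]'
cat > st.py <<'E'
from h import *
np.set_printoptions(precision=4,suppress=True)
st=r.read_state();m=R.from_quat(st["eef_rot"]).as_matrix();p=st["ee_pos"]
az=lambda v:np.degrees(np.arctan2(v[1],v[0]))
print("q",st["joint_positions"],"p",p,"F",st["ft_force"],"w",st["width"])
print("tool y az",az(m[:,1]),"tilt",np.degrees(np.arccos(-m[2,2])),"tiltdir az",az(m[:,2]),"y elev",np.degrees(np.arcsin(m[2,1])),"x elev",np.degrees(np.arcsin(m[2,0])),"pos az",az(p),"rad",np.hypot(p[0],p[1]))
E
python3 st.py
```

```text
time: 7.6
ee_pos: [0.4603, 0.0468, 0.3879]
eef_rot: [0.507, 0.862, 0.007, 0.002]
ft_force: [1.4, 1.0, -2.6]
width: 0.008
q [-0.8925 -0.139   0.6295  1.6483  0.0735  1.5929  0.2419] p [0.4603 0.0468 0.3879] F [ 1.4089  1.0228 -2.578 ] w 0.008016758231870194
tool y az 29.034490737306122 tilt 0.8755265859747714 tiltdir az 47.416120387031626 y elev 0.8308611700470614 x elev 0.27605404238163694 pos az 5.810221667039792 rad 0.4627161564918016
```

```bash
python3 -m jog '[[4,1.8,-2,0.1,1],[4,1.4,-3,0.1,1],[1,0.5,-4,0,1],[0,0,-5,0,1],[0,0,-5,0,1],[0,0,-5,0,1],[0,0,-5,0,1],[0,0,-5,0,1],[0,0,-5,0,1],[0,0,-5,0,1]]'
python3 st.py
```

```text
time: 8.6
ee_pos: [0.4376, 0.1375, 0.6821]
eef_rot: [0.595, 0.799, 0.074, 0.042]
ft_force: [0.3, -1.0, -4.7]
width: 0.0076
q [-1.005   0.0023  0.6146  0.9092 -0.0059  2.0589 -0.1021] p [0.4376 0.1375 0.6821] F [ 0.2579 -0.9729 -4.6506] w 0.007616874541610703
tool y az 16.604235209702 tilt 9.833440229386921 tiltdir az 23.667589132913072 y elev 9.76025288285005 x elev 1.1859272399691168 pos az 17.43914742217088 rad 0.45863772731375974
```

```bash
python3 - <<'E'
from h import *
c=shot("top","top3.png");s=shot("side","side3.png")
b=lambda i,x,y,w:cv2.resize(i[y:y+w,x:x+w],(400,400),interpolation=cv2.INTER_CUBIC)
cv2.imwrite("pics/head.png",np.hstack([b(c["im"],175,120,40),b(s["im"],340,80,40)]))
E
```

```text
(no output)
```

View pics/head.png

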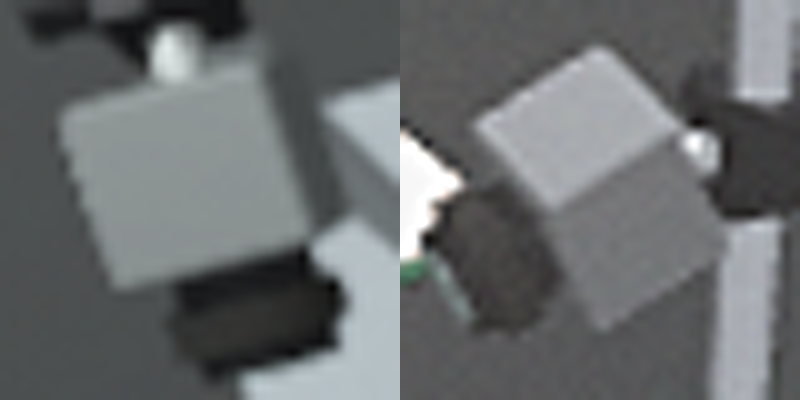

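```bash
cat > fit.py <<'E'
from h import *
from scipy.optimize import least_squares
np.set_printoptions(precision=4,suppress=True)
c=shot("top");s=shot("side")
T=lambda u,v:np.array((175+u/10-.45,120+v/10-.45)); S=lambda u,v:np.array((340+(u-400)/10-.45,80+v/10-.45))
obs=[(s,S(475,125),(0,1,1)),(s,S(600,45),(1,1,1)),(s,S(685,130),(1,-1,1)),(s,S(553,210),(0,-1,1)),(s,S(600,330),(0,-1,-1)),(s,S(730,240),(1,-1,-1)),
 (c,T(115,290),(0,1,1)),(c,T(312,240),(0,-1,1)),(c,T(258,65),(1,-1,1)),(c,T(62,115),(1,1,1))]
def frame(az,t):
    h=np.array([np.cos(az),np.sin(az),0]);z=np.array([0,0,1.])
    x=np.cos(t)*h+np.sin(t)*z; y=np.array([-h[1],h[0],0]); return np.c_[x,y,np.cross(x,y)]
def res(q):
    az,t,hx,hy,a,L,ds,dt=q[0],q[1],q[2],q[3],q[4],q[5],q[6:8],q[8:10]
    f=frame(az,t);H=np.array([hx,hy,.24]);e=[]
    for cam,p,(i,j,k) in obs:
        X=H+f@np.array([a+i*L,.028*j,.028*k]); e+=list(proj(cam,X)+(ds if cam is s else dt)-p)
    return np.r_[np.array(e)/.4,(np.degrees(az)-17.4)/1.5,(hx-.7107)/.004,(hy-.2416)/.004,q[6:10]/.7]
o=least_squares(res,[.3,.35,.71,.24,-.04,.05,0,0,0,0]);q=o.x
sd=np.sqrt(np.diag(np.linalg.inv(o.jac.T@o.jac)))
print("az,t",np.degrees(q[:2]),np.degrees(sd[:2]),q[2:],sd[2:4],"res",o.fun)
f=frame(*q[:2]);H=np.array([q[2],q[3],.24]);lens=H-.066*f[:,0];bead=lens-.12*f[:,0]
print("lens",lens,"bead",bead,proj(s,lens)+q[6:8],proj(c,lens)+q[8:10]); np.save("lens.npy",np.r_[f.ravel(),lens])
print("lens in side crop",(proj(s,lens)+q[6:8]-[340,80]+.45)*10+[400,0],"top crop",(proj(c,lens)+q[8:10]-[175,120]+.45)*10)
print("ball",tri(c,T(175,50),s,S(698,148)))
E
python3 fit.py
```

```text
az,t [15.9541 23.546 ] [0.6657 0.9557] [ 0.7123  0.245  -0.0317  0.0467 -0.091   0.0635 -0.137  -0.1059] [0.0034 0.0021] res [-1.3043 -1.4733 -0.4935 -1.9381 -0.9696 -1.7586 -0.8411 -0.7736  2.0809
  1.9185  1.602   3.9732 -0.5585  0.3937  1.9292 -0.7367  1.0697 -0.401
 -2.3286  0.8305 -0.964   0.3951  0.8411 -0.1301  0.0907 -0.1957 -0.1513]
lens [0.6541 0.2283 0.2136] bead [0.5483 0.1981 0.1657] [344.031  108.4145] [202.4116 156.8706]
lens in side crop [444.8097 288.6446] top crop [278.6159 373.206 ]
ball (array([0.7358, 0.2524, 0.2424]), np.float64(0.0001397107033283691))
```

```bash
cat >> fit.py <<'E'
def over(fn):
    im=cv2.imread("pics/head.png");d=np.load("lens.npy");f=d[:9].reshape(3,3);l=d[9:]
    for cam,off,sh,d2 in((c,(175,120),0,q[8:10]),(s,(340,80),400,q[6:8])):
        A=lambda X:(proj(cam,X)+d2-off+.45)*10+[sh,0]
        pts=np.array([A(l+f@[0,.024*np.cos(a),.024*np.sin(a)]) for a in np.linspace(0,6.28,40)]).astype(int)
        cv2.polylines(im,[pts],True,(0,255,0),1)
        B=np.array([A(l+f@[.066+q[4]+i*q[5],.028*j,.028*k]) for i,j,k in((0,1,1),(0,-1,1),(1,-1,1),(1,1,1),(0,1,1),(0,-1,1),(0,-1,-1),(1,-1,-1),(1,-1,1))]).astype(int)
        cv2.polylines(im,[B],False,(0,0,255),1)
    cv2.imwrite("pics/"+fn,im)
if __name__=="__main__": over("ov.png")
E
python3 fit.py >/dev/null
```

```text
(no output)
```

View pics/ov.png

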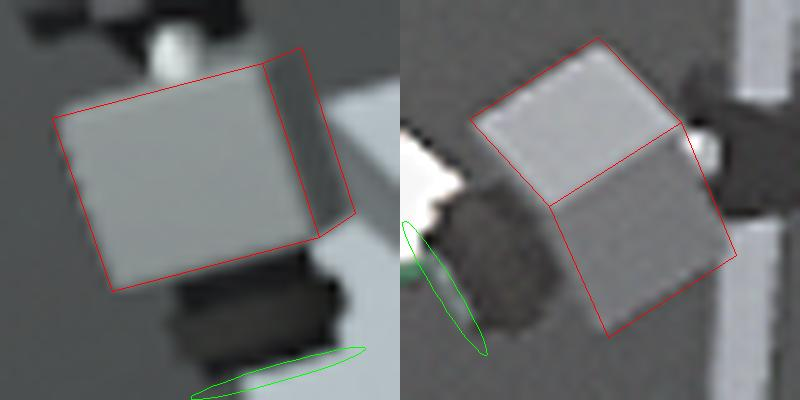

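```bash
python3 -m jog '[[0,0,-4,0,1],[0,0,-4,0,1],[0,0,-4,0,1],[0,0,-3,0,1],[0,0,0,0,1],[0,0,0,0,1],[0,0,0,0,1],[0,0,0,0,1],[0,0,0,0,1],[0,0,0,0,1]]'
python3 st.py
sed -e 's/,.028\*k\]/,q[10]*k]/' -e 's/0,0,0,0\]);q/0,0,0,0,.028]);q/' fit.py > fit2.py; python3 fit2.py | head -1
```

```text
time: 9.9
ee_pos: [0.4249, 0.128, 0.7084]
eef_rot: [0.596, 0.795, 0.1, 0.058]
ft_force: [-0.0, -0.2, -3.1]
width: 0.0078
q [-0.3002 -0.0016 -0.0939  0.8535 -0.0018  2.0589 -0.1109] p [0.4249 0.128  0.7084] F [-0.0481 -0.1623 -3.1395] w 0.00784693715663891
tool y az 16.109598179406113 tilt 13.223474766070243 tiltdir az 22.953249035057805 y elev 13.13253407902039 x elev 1.5210975996055789 pos az 16.7677185498274 rad 0.44372328535003525
az,t [15.7715 22.9116] [0.6724 1.0705] [ 0.7103  0.2448 -0.0301  0.0468 -0.0677 -0.0359 -0.2385  0.0063  0.0238] [0.0034 0.0021] res [-0.4926 -0.12    0.5173 -0.2329 -0.1063 -0.0136 -0.1779  0.6143  0.2371
```

```bash
python3 -m jog '[[-4,0,0,0,1],[-4,0,0,0,1],[0,0,0,0,1],[0,0,-4,0,1],[0,0,-4,0,1],[0,0,-4,0,1],[0,0,-4,0,1],[0,0,0,0,1],[0,0,0,0,1],[0,0,0,0,1]]'
python3 st.py
```

```text
time: 11.0
ee_pos: [0.4104, 0.0418, 0.757]
eef_rot: [0.59, 0.789, 0.142, 0.096]
ft_force: [0.9, 0.9, -3.6]
width: 0.0073
q [ 0.297  -0.0464 -0.4091  0.7858 -0.1045  2.0589  0.1081] p [0.4104 0.0418 0.757 ] F [ 0.9176  0.8567 -3.6264] w 0.007292018027348592
tool y az 16.321527407021502 tilt 19.74352642670651 tiltdir az 19.1916199615999 y elev 19.72067191428891 x elev 0.9123389180178114 pos az 5.809255556366631 rad 0.41255089769510744
```

```bash
python3 -m jog '[[-2,0,0,0,1],[-2,0,0,0,1],[0,0,-3.5,0,1],[0,0,-4,0,1],[0,0,0,0,1],[0,0,0,0,1],[0,0,0,0,1],[0,0,0,0,1],[0,0,0,0,1],[0,0,0,0,1]]'
python3 st.py
```

```text
time: 12.0
ee_pos: [0.408, 0.0003, 0.7692]
eef_rot: [0.586, 0.788, 0.155, 0.107]
ft_force: [0.3, 0.2, -3.4]
width: 0.0075
q [ 0.1028 -0.0617 -0.1066  0.7779 -0.1412  2.0589  0.1976] p [0.408  0.0003 0.7692] F [ 0.3156  0.178  -3.4192] w 0.007475570627231891
tool y az 16.558923238759853 tilt 21.763358286486298 tiltdir az 18.803212553181368 y elev 21.748222993858185 x elev 0.7727201465680777 pos az 0.04531492615004149 rad 0.40795870296897147
```

```bash
python3 -m jog '[[0,0,-4,0,1],[0,0,-1,0,1],[0,0,0,0,1],[0,0,0,0,1],[0,0,0,0,1],[0,0,0,0,1],[0,0,0,0,1],[0,0,1,0,1],[0,0,3,0,1],[0,0,4,0,1]]'
cat >> st.py <<'E'
import sys
if len(sys.argv)>1: print("tool shift cm",m.T@(np.array([float(v) for v in sys.argv[1:4]])-p)*100)
E
python3 st.py .485 .18 .27
```

```text
time: 13.0
ee_pos: [0.4252, 0.007, 0.7105]
eef_rot: [0.585, 0.784, 0.168, 0.121]
ft_force: [1.5, 0.0, -3.8]
width: 0.0079
q [ 0.0472 -0.1775 -0.0623  1.0572 -0.1318  1.8577  0.2097] p [0.4252 0.007  0.7105] F [ 1.4654  0.0153 -3.7968] w 0.007927847948425935
tool y az 16.49586395034817 tilt 23.86714755443953 tiltdir az 17.471970066186504 y elev 23.864071012676266 x elev 0.36116926130658267 pos az 0.938479302581333 rad 0.4252089946028924
tool shift cm [14.5843 -8.0789 44.6923]
```

```bash
python3 -m jog '[[1.5,-0.8,4.3,0,1],[1.5,-0.8,4.3,0,1],[1.5,-0.8,4.3,0,1],[1.5,-0.8,4.3,0,1],[1.5,-0.8,4.3,0,1],[1.5,-0.8,4.3,0,1],[1.5,-0.8,4.3,0,1],[1.5,-0.8,4,0,1],[1,-0.5,2,0,1],[0,0,0,0,1]]'
python3 st.py .523 .191 .21
```

```text
time: 14.0
ee_pos: [0.4608, 0.1606, 0.3245]
eef_rot: [0.586, 0.786, 0.159, 0.115]
ft_force: [-0.8, -1.1, -2.7]
width: 0.0076
q [-0.0212 -0.2817 -0.3603  1.9635 -0.076   1.0497 -0.0743] p [0.4608 0.1606 0.3245] F [-0.7792 -1.0615 -2.6811] w 0.00758884708583048
tool y az 16.48566397809779 tilt 22.578962311163757 tiltdir az 17.41208425161576 y elev 22.576307026170916 x elev 0.3284343971947782 pos az 19.218142031450036 rad 0.4879612213442227
tool shift cm [ 1.0652  1.9108 13.2001]
```

```bash
python3 -m jog '[[0.3,0.3,2,0,1],[0.3,0.4,2.5,0,1],[0.3,0.4,2.5,0,1],[0.2,0.4,2.5,0,1],[0,0.3,2,0,1],[0,0,0.5,0,1],[0,0,0,0,1],[0,0,0,0,1],[0,0,0,0,1],[0,0,0,0,1]]'
python3 st.py .523 .191 .21
```

```text
time: 15.0
ee_pos: [0.5238, 0.1862, 0.2289]
eef_rot: [0.588, 0.784, 0.161, 0.118]
ft_force: [-1.1, -0.3, -3.3]
width: 0.0076
q [-0.019  -0.058  -0.4248  1.9871  0.0499  0.8101 -0.1916] p [0.5238 0.1862 0.2289] F [-1.0897 -0.3048 -3.2601] w 0.007607993328277728
tool y az 16.190854519054614 tilt 23.049272686139748 tiltdir az 16.850347961335117 y elev 23.047905296969155 x elev 0.23759140862098385 pos az 19.572092332718817 rad 0.5559278103450176
tool shift cm [ 0.4724 -0.6906  1.767 ]
```

```bash
python3 -m jog '[[0.2,-0.3,0.8,0,1],[0.2,-0.3,0.8,0,1],[0,0,0,0,1],[0,0,0,0,1],[0,0,0,0,1],[0,0,0,0,1],[0,0,0,0,1],[0,0,0,0,1],[0,0,0,0,1],[0,0,0,0,1]]'
python3 st.py .523 .191 .21
python3 - <<'E'
from h import *
c=shot("top","top4.png");s=shot("side","side4.png")
b=lambda i,x,y,w:cv2.resize(i[y:y+w,x:x+w],(400,400),interpolation=cv2.INTER_CUBIC)
cv2.imwrite("pics/fin.png",np.hstack([b(c["im"],175,115,80),b(s["im"],300,70,80)]))
E
```

```text
time: 16.0
ee_pos: [0.5233, 0.1908, 0.2118]
eef_rot: [0.588, 0.784, 0.162, 0.119]
ft_force: [-0.3, 0.4, -4.0]
width: 0.0078
q [-0.0248 -0.0392 -0.4345  2.0086  0.0713  0.771  -0.2196] p [0.5233 0.1908 0.2118] F [-0.2578  0.3869 -3.9625] w 0.007758171894903986
tool y az 16.21175196727911 tilt 23.15343636295889 tiltdir az 16.812191095012242 y elev 23.15229893631406 x elev 0.2170721484197204 pos az 20.034254075653802 rad 0.5570453584861029
tool shift cm [ 0.0248 -0.0944  0.1502]
```

View pics/fin.png

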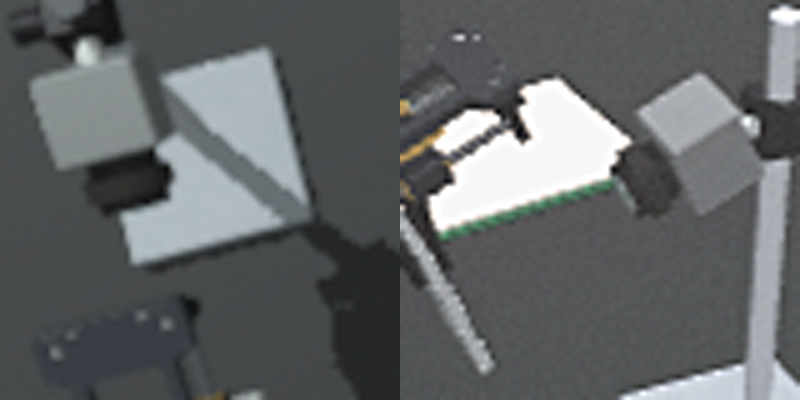

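```bash
python3 - <<'E'
from h import *
np.set_printoptions(precision=3,suppress=True)
st=r.read_state();m=R.from_quat(st["eef_rot"]).as_matrix();p=st["ee_pos"]
C=lambda x,y,z:p+m@np.array([-x,y,.0931-z])
w=shot("wrist");w["fish"]=1;s=shot("side")
im=w["im"].copy()
for k in [(.025,.004,0),(.025,-.004,0),(.025,.004,.06),(.025,-.004,.06),(-.025,.004,0)]:
    print(k,"side crop",(proj(s,C(*k))-[300,70]+.45)*5+[400,0],"wrist",proj(w,C(*k)))
print("bead",C(0,.0065,.045), "wrist ends",proj(w,C(.023,.0065,.045)),proj(w,C(-.023,.0065,.045)))
d=np.load("lens.npy");print("lens wrist px",proj(w,d[9:]))
cv2.imwrite("pics/wr4.png",cv2.resize(im[120:320,200:460],(780,600),interpolation=cv2.INTER_CUBIC))
E
```

```text
(0.025, 0.004, 0) side crop [495.536 366.032] wrist [326.138 239.929]
(0.025, -0.004, 0) side crop [484.62  372.965] wrist [316.319 239.926]
(0.025, 0.004, 0.06) side crop [459.156 300.464] wrist [327.76  276.581]
(0.025, -0.004, 0.06) side crop [447.927 307.591] wrist [315.198 276.582]
(-0.025, 0.004, 0) side crop [464.335 323.294] wrist [326.536 179.663]
bead [0.547 0.198 0.17 ] wrist ends [330.995 263.084] [331.885 197.595]
lens wrist px [490.61  227.823]
```

View pics/wr4.png

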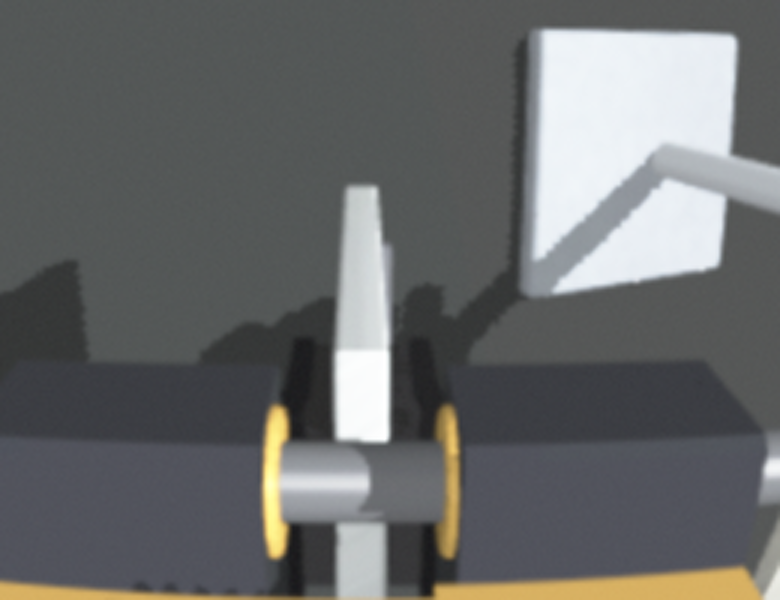

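```bash
python3 - <<'E'
from h import *
np.set_printoptions(precision=4,suppress=True)
w=shot("wrist");w["fish"]=1
P=[onz(w,200+u/3-.3,120+v/3-.3,.012) for u,v in [(541,30),(737,36),(720,268),(536,296)]]
P=np.array(P);print(P,P.mean(0)); az=lambda d:np.degrees(np.arctan2(d[1],d[0]))
print([np.linalg.norm(P[i]-P[(i+1)%4]) for i in range(4)],az(P[1]-P[0]),az(P[2]-P[3]),az(P[0]-P[3]),az(P[1]-P[2]))
E
```

```text
[[0.6669 0.2931 0.012 ]
 [0.7809 0.326  0.012 ]
 [0.815  0.2119 0.012 ]
 [0.7029 0.1807 0.012 ]] [0.7414 0.2529 0.012 ]
[np.float64(0.11860664079894326), np.float64(0.11914674301715487), np.float64(0.11635754506190639), np.float64(0.11805301044754067)] 16.10290296030337 15.54255373766878 107.77232342242826 106.67254357535967
```

```bash
python3 -m jog '[[-0.1,0,0.2,0,1],[0,0,0,0,1],[0,0,0,0,1],[0,0,0,0,1],[0,0,0,0,1],[0,0,0,0,1],[0,0,0,0,1],[0,0,0,0,1],[0,0,0,0,1],[0,0,0,0,1]]'
python3 st.py
python3 - <<'E'
from h import *
a=cv2.imread("pics/top0.png");c=shot("top")["im"]
for n,(x,y,w,h) in dict(rack=(350,190,60,45),bottle=(370,130,40,40),beaker=(310,118,35,40),head=(175,95,40,65)).items():
    print(n,cv2.absdiff(a[y:y+h,x:x+w],c[y:y+h,x:x+w]).mean().round(2))
v=np.abs(r.read_state()["joint_vel"]).max();print("vmax",v)
r.close_job()
E
```

```text
time: 17.25
ee_pos: [0.5244, 0.19, 0.2096]
eef_rot: [0.588, 0.784, 0.162, 0.119]
ft_force: [-0.0, -0.5, -4.2]
width: 0.0079
q [-0.0239 -0.0352 -0.4336  2.0097  0.0729  0.7665 -0.2187] p [0.5244 0.19   0.2096] F [-0.0007 -0.5422 -4.172 ] w 0.007859880623859054
tool y az 16.21800588513915 tilt 23.14236861668103 tiltdir az 16.81251314778454 y elev 23.141253964432043 x elev 0.2148483296149279 pos az 19.91941614703657 rad 0.557779188704812
rack 2.76
bottle 0.51
beaker 0.51
head 0.48
vmax 0.0008258639281058317
the job is handed in; nothing more can be done
```

The welded coupon is held in front of the inspection camera and the job is handed in, at about 17.3 s of the 37 s allowed. I gripped it across its thickness near the top, drew it up out of the end slot and turned its bead side toward the camera.

The jog has no tilt command. I leaned the tool back by driving it up against the wrist joint's limit, then brought the leaned coupon down to the lens.

**Pose:**

| | Held | Camera estimate |
|---|---|---|
| Lean | 23.1° | 23 to 23.5° (about ±1°) |
| Heading | 16.2° | about 16.5° |

- **Level:** the bead is level to about 0.2°.
- **Bead position:** it works out within about 2–3 mm of the point 12 cm in front of the glass. The lens position itself is only known to about 3–4 mm.
- **Bead side:** the last close wrist picture showed the bead on the side facing the camera. The coupon lined up with where I expected it to within about 2–3 mm.
- **Grip:** 45 N, with the jaws 7.9 mm apart. The arm was at rest, with about 4 N of coupon weight on the wrist.

**Bystanders:** bottle, beaker and camera head look unchanged in the top view. The rack area changed slightly (mean difference 2.8 against about 0.5 for the others). I put that down to the missing coupon and its shadow and did not look closer at the short coupons.

**Disagreement:** the first lens fit put the front rim a few millimetres ahead of what the picture showed. The later foot-plate measurement agreed with the fitted camera position to about 2 mm.

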